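# Close the doll painter's bench for the night

### The arm

A 6-joint arm with a two-finger parallel gripper is mounted at the origin on the work surface. World frame = base frame: x ahead of the robot, y to its left, z up, the work surface at z = 0. Lengths are in m, angles in degrees, forces in N, time in s.
With the tool pointing down it reaches from about 0.25 to 0.725 m from the base axis. Payload 9.7 kg.
Tool frame: the origin (TCP) lies between the finger pads; the fingertips stand 19 mm ahead of it and the grasp point (between the pads) is the TCP; z points along the fingers, y is the line along which they close (so a half turn about z gives the same grasp; the last joint's range is limited). The gripper opens to 85 mm and grips with 20 to 120 N. Pads are 22 mm wide; open, the fingers measure 114 mm over their backs; the gripper's body (76 mm by 85 mm) begins 54 mm behind the grasp point. The pads swing forward as they close: fully open they stand 13 mm farther back than shut.
Start: joints at [66.864, 4.979, 10.078, 95.1, 0, 90], TCP at [0.216, 0.506, 0.25] pointing down, gripper open.
Joint ranges: [-179.16, 179.16], [-48.56, 103.87], [-65.8, 70.77], [-126.05, 130.52], [-82.76, 87.17], [-180, 180]. Speed limits (degrees/s): [127.2, 127.2, 147.25, 180, 180, 180].

### API

Orientations are given as [roll, pitch, yaw] about the fixed x, y, z axes, in that order (R = Rz(yaw) Ry(pitch) Rx(roll)).
In Python, from workcell import bot gives the robot as it stands. The module is installed in compiled form; this text tells all that it offers.
- The arm moves only by the shell command python3 -m crank 'ROWS' [OPENING] [FORCE]. ROWS is JSON, a list that holds one entry, the list of rows, each a list of 6 numbers: the shift along the world's x, y, z as a fraction of full scale, then the turn, a rotation vector about the world's x, y, z as a fraction of full scale. In form: [[[x, y, z, wx, wy, wz], ...]]. A call has 1 to 20 rows; each row shifts and turns the commanded pose from where the row before left it; what a row does not reach is not made up. Full scale, the value 1, is 20 mm for a shift and 0.12 rad for a turn. A row lasts 1/12 s, in which the tool goes at most 41.7 mm and 7.16 degrees, less where a joint would pass 70% of its speed; a pose out of reach is approached as far as the arm can. A call with a number of a shift or a turn outside -1 to 1 is refused whole. A call with a gripper value outside its range is refused whole. OPENING is the opening, from 0 (shut) to 1 (fully open), set as the call begins (- or left out, the last holds). The fingers move at their own pace and stop on an object; FORCE is the grip in N (left out, the last holds). Time passes only in rows, so rows that do not move let the fingers close. It gives the time, the measured TCP pose, the force, the opening and the grip force at its end, in the units of the state.
- bot.get_obs(): the state, without advancing time (a new reading comes with each control period).
- bot.camera(name): name is "scene" or "top"; returns the picture (480x640x3 uint8, red, green, blue); there is no depth.
- bot.camera_model(name): a dict with "vertical_fov" (degrees; the focal length in pixels is half the picture's height over the tangent of half this angle, whatever the lens; pixels are square), "cx", "cy" (the principal point, pixels), "R" (3x3) and "t" (3): a world point X has camera coordinates R X + t. Camera axes: x right, y down, z forward; pixel columns grow to the right and rows downward; lengths in m; the calibration is good to about 2 mm. A picture is of the moment at which its call begins. camera_model takes no time and is no camera call.
- bot.job_done(): hands the job in; it is judged then, once.
The state is a dict: "time": time; "q": joint angles; "qd": joint speeds; "joint_efforts": joint torques, N m; "ee_pos": TCP position; "tcp_rot": TCP orientation; "wrist_force": force on the tool from outside, world axes, zero at the start; "torque": the same for the moment, N m; "opening": finger opening in m; "grasp_force": force on a finger pad.
Only numpy, scipy, OpenCV 4.12 (cv2) and the standard library are available. Lean on these libraries where they do the work, as an engineer would, in place of code of your own. Each camera call takes 0.05 s, during which the arm holds its last target. There are 200 camera calls.

### The job

The painted doll heads and the ink must be kept from dust overnight: with the fingertips, gently push the drawer that holds the doll heads fully shut, and push the ink case's sliding cover towards the open ink well, until the cover is fully shut. Do either first, lift nothing, and do not shove the ink case about on the bench. Leave the brush drawer open just as it is, and leave everything else on the bench where it stands.

Things in the scene. Friction and masses are not known exactly. Their poses are not given: they have to be found in the camera images.
- heads_drawer (a joint): Slide of the drawer that holds the doll heads (three rows of small white heads with black hair, standing on pegs). Metres: 0 = fully shut, grows as the drawer comes out towards its own -x side (roughly towards the robot), stop at 0.11; starts 0.055 to 0.095 open. It moves with about 1.5 N of friction plus slight damping and stays where it is left.
- heads_front (a point): Centre of the outer front face of the heads drawer, moving with it, 46 mm above the bench. Its x axis points inwards, the way the drawer shuts; y runs along the face. The flat plywood front is 138 wide, 12 thick, from 6 to 86 mm above the bench, with no handle (only a dark dot and a paper card). The drawer behind it is open on top.
- heads_unit: Plywood case of the heads drawer, fixed to the bench, 140 wide (y), 190 deep (x), 90 high. Origin on the bench, midway across; the case begins 42 mm ahead (+x) of the origin, and the shut drawer's front face lies 30 mm ahead. The heads reach 75 mm above the bench.
- brush_drawer (a joint): Slide of the other drawer, in an identical separate case, holding paint brushes. Same meaning as heads_drawer; it also starts 0.055 to 0.095 open and must stay as it is.
- brush_front (a point): Centre of the outer front face of the brush drawer; same sizes and axes as heads_front.
- ink_cover (a joint): Slide of the ink case's cover. Metres: 0 = fully shut over the ink well, its front edge flush with the front end of the case; grows as it moves to the case's +x end (roughly away from the robot); starts 0.055 to 0.095 open. About 1 N of friction; stays where it is left.
- cover_ridge (a point): Centre of the +x face of the upright ridge on the sliding cover, moving with it, 46 mm above the bench; the cover shuts along this point's -x. The ridge is 70 wide (y), 8 thick (on the -x side of this point), black, standing from 36 to 56 mm above the bench on the cover, a dark grey plate 113 wide, 7 thick, reaching 91 mm in +x and 24 mm in -x from here, its top 36 mm up.
- ink_case: Loose black plastic ink case, 230 long (x), 115 wide (y), 28 high without the cover, 0.6 to 1 kg with its stone, standing on the bench by its own weight. Origin at the centre of its underside. The -x half is the ink well with a grey ink stone, the +x half is solid, where the open cover is parked.
- cup: Bystander: small white porcelain cup, 50 diameter, 42 high. Origin under its centre.
- glue_jar: Bystander: small white jar with orange cap, 42 diameter, 60 high. Origin under its centre.
- squeeze_bottle: Bystander: white bottle with orange cap, 52 diameter, 150 high. Origin under its centre.
- water_bottle: Bystander: clear bottle, 60 diameter, 180 high. Origin under its centre.
- doll_stand: Bystander: a single doll head on a stick in a 60 x 60 wooden foot, 116 high. Origin under its centre.
- tray: Bystander: empty white tray, 100 x 100 x 30. Origin under its centre.
- parts_box: Bystander: closed cardboard box, 70 x 90 x 50. Origin under its centre.
Not all that is in view belongs to the job. What is shaped like the heads_unit but yellow is not meant.

How it is judged:
By the outcome, as a careful person would: the job done as asked, in the order asked, and still so for the second after the job is handed in, with the robot touching nothing.
It also fails if it takes over 51 s, if anything falls off the work surface, if the arm or the gripper's body presses on something with over 40 N, if the wrist force passes 120 N, or if a joint passes its speed limit or range.

## Working session

There is one attempt and no reset: what is moved stays moved. The work goes in short steps, Python scripts to look and compute and a shell command to move; the robot and the scene stay as the last step left them, time stands still between calls to the robot, and variables do not carry over. Pictures are saved under pics/ and viewed, at most 10 in all, crops included, and the job is handed in when it is done.

```bash
mkdir -p pics
python3 - <<'E'
from workcell import bot
import cv2
for n in("scene","top"):
    cv2.imwrite(f"pics/{n}0.png",bot.camera(n)[:,:,::-1]); m=bot.camera_model(n); print(n,m)
print(bot.get_obs())
E
```

```text
scene {'vertical_fov': 44.29809682480826, 'cx': 327.0296816495283, 'cy': 251.23560097566397, 'R': array([[-0.45005464,  0.89290799, -0.01288977],
       [ 0.68446952,  0.3356524 , -0.64717768],
       [-0.57354363, -0.30008798, -0.76223022]]), 't': array([ 0.18355551, -0.23647821,  1.670456  ])}
top {'vertical_fov': 47.346018842045495, 'cx': 312.13956668400294, 'cy': 240.79087923395713, 'R': array([[ 0.00306744, -0.99998455,  0.00463486],
       [-0.99523221, -0.00350464, -0.09747084],
       [ 0.09748558, -0.00431378, -0.99522759]]), 't': array([-0.0044715 ,  0.37986349,  1.57275603])}
{'time': 0.1, 'q': array([ 6.68635020e+01,  5.00825599e+00,  1.00395525e+01,  9.50992075e+01,
       -1.78098025e-03,  8.99995028e+01]), 'qd': array([-0.0945818 , -0.12756678,  0.11202862, -0.01392345,  0.00708896,
        0.0141851 ]), 'joint_efforts': array([ 1.41469704e-04, -5.21562266e+01,  4.65654016e+01,  1.58934260e-02,
       -2.76966853e-05, -3.45791193e-06]), 'ee_pos': array([0.21604576, 0.50559842, 0.249656  ]), 'tcp_rot': array([-1.79932089e+02,  1.78038971e-03,  1.56864001e+02]), 'wrist_force': array([ 0.18785607,  0.53820999, -0.34373593]), 'torque': array([-0.01126743,  0.01501584,  0.04023312]), 'grasp_force': 0.0, 'opening': 0.08503461872200871}
```

View pics/scene0.png

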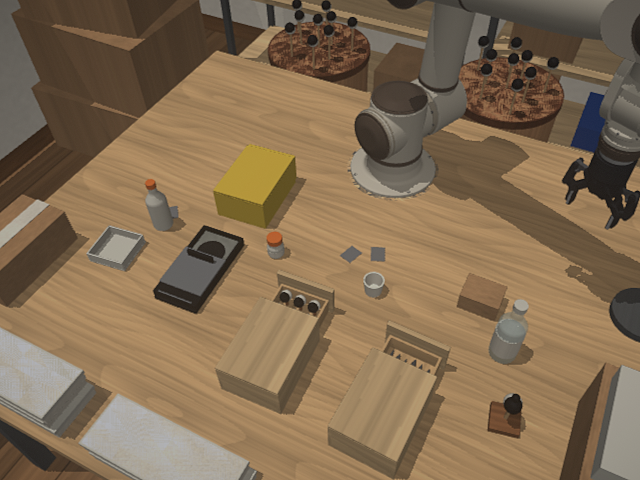

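View pics/top0.png

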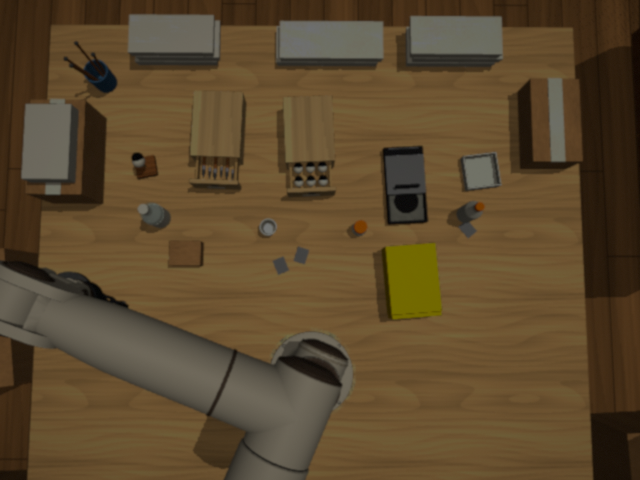

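The scene view shows the heads drawer at (310,295) and the brush drawer at (415,350). It also shows the ink case at (200,268) with its ridge at (200,255), and a yellow decoy at (255,185). In the top view the heads drawer front is at (310,192), the brush drawer front at (216,185), the ink ridge at (406,186) and the yellow box at (413,280). 
What could be mistaken for the targets, in top pixels: the brush drawer (216,172) and the yellow block (413,280). I choose the drawer with black-haired heads (310,175) and the case (405,186), and will check both in close crops.

Run:
```python
import cv2
t=cv2.imread("pics/top0.png");s=cv2.imread("pics/scene0.png")
f=lambda a,x,y,w,h,k:cv2.resize(a[y:y+h,x:x+w],None,fx=k,fy=k,interpolation=cv2.INTER_CUBIC)
cv2.imwrite("pics/tc.png",f(t,275,135,160,110,5)); cv2.imwrite("pics/sc.png",f(s,150,220,200,150,4))
```

```text
(no output)
```

View pics/tc.png

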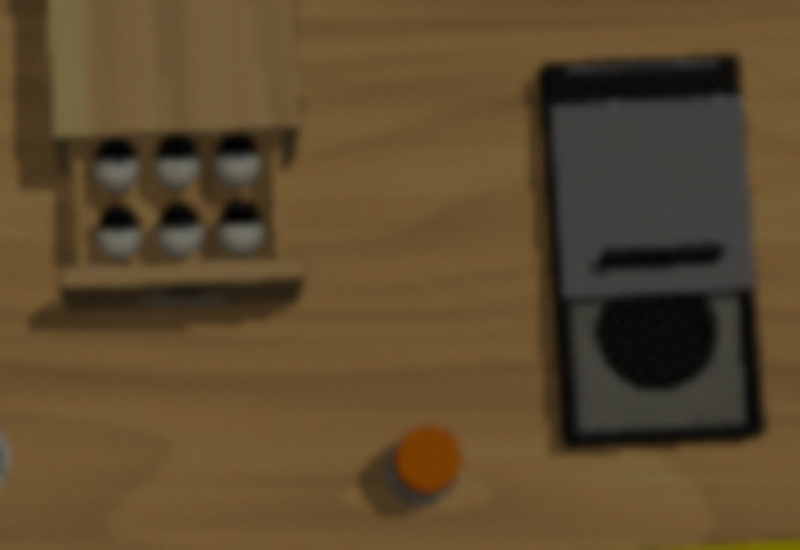

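View pics/sc.png

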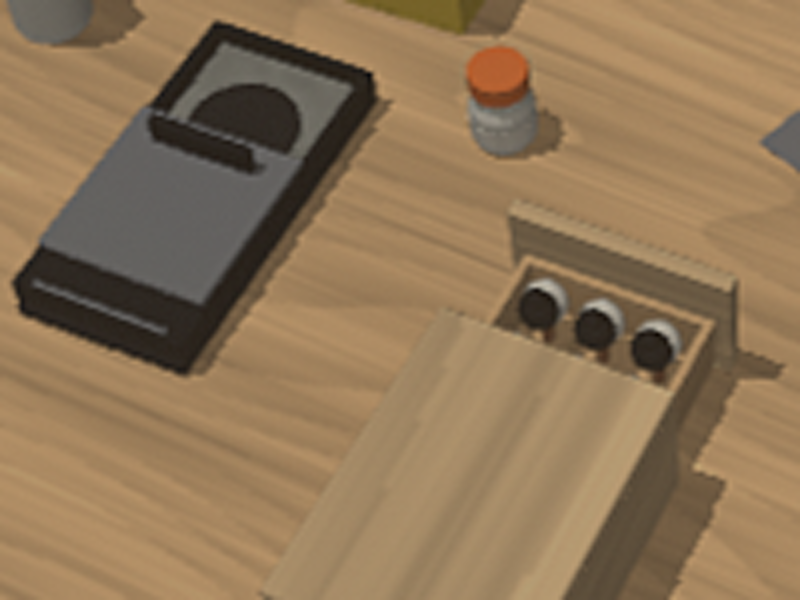

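The crops confirm the choice: black-haired heads on pegs in the drawer (top 310,175), and the black case with its grey cover, ridge (top 406,187) and open well on the robot side. Now I'll triangulate.

```bash
cat > h.py <<'E'
from workcell import bot
import numpy as np, cv2
def P(n):
    m=bot.camera_model(n); f=240/np.tan(np.radians(m["vertical_fov"])/2)
    return np.array([[f,0,m["cx"]],[0,f,m["cy"]],[0,0,1]])@np.c_[m["R"],m["t"]]
PT,PS=P("top"),P("scene")
def tri(a,b):
    X=cv2.triangulatePoints(PT,PS,np.array(a,float),np.array(b,float)); return (X[:3]/X[3]).ravel()
def plane(p,uv,z):
    H=p[:,[0,1,3]].copy(); H[:,2]+=p[:,2]*z
    v=np.linalg.solve(H,[*uv,1]); return v[:2]/v[2]
E
python3 - <<'E'
from h import *
np.set_printoptions(precision=4,suppress=True)
T=lambda p:(275+(p[0]+.5)/5-.5,135+(p[1]+.5)/5-.5); S=lambda p:(150+(p[0]+.5)/4-.5,220+(p[1]+.5)/4-.5)
for n,t,s,z in [("frontOut +y",(63,286),(738,281),.086),("frontOut -y",(302,279),(515,203),.086),
 ("case +y",(55,137),(668,388),.09),("case -y",(297,128),(445,312),.09),
 ("ridge +y +x",(608,250),(250,155),.056),("ridge -y +x",(722,246),(150,117),.056),
 ("ink +y+x",(545,65),(187,370),.028),("ink -y+x",(737,57),(18,288),.028),("ink +y-x",(565,443),(374,73),.028),("ink -y-x",(762,432),(220,24),.028),
 ("cover +y-x",(562,298),(300,160),.036),("cover -y-x",(752,290),(152,110),.036),
 ("jar top",(428,460),(498,62),.06)]:
    print(n,tri(T(t),S(s)),"top",plane(PT,T(t),z),"sc",plane(PS,S(s),z))
for n,t,z in [("cup",(267,228),.042),("yellow corner far-left",(385,249),.08),("yellow far-right",(436,244),.08),("brushL",(190,186),.086),("brushR",(240,185),.086)]: print(n,plane(PT,t,z))
E
```

```text
frontOut +y [0.5115 0.0693 0.0806] top [0.5112 0.0675] sc [0.5146 0.0724]
frontOut -y [ 0.517  -0.067   0.0797] top [ 0.5157 -0.0667] sc [ 0.5211 -0.0641]
case +y [0.5958 0.072  0.0897] top [0.5955 0.0725] sc [0.5961 0.0717]
case -y [ 0.6022 -0.0629  0.0834] top [ 0.6012 -0.0638] sc [ 0.6057 -0.0588]
ridge +y +x [ 0.5379 -0.2412  0.0529] top [ 0.539  -0.2437] sc [ 0.539  -0.2364]
ridge -y +x [ 0.541  -0.3081  0.0559] top [ 0.5416 -0.3092] sc [ 0.5407 -0.3069]
ink +y+x [ 0.659  -0.2122  0.0065] top [ 0.655  -0.2125] sc [ 0.6685 -0.197 ]
ink -y+x [ 0.6612 -0.3252  0.0203] top [ 0.6603 -0.3256] sc [ 0.6644 -0.3181]
ink +y-x [ 0.4311 -0.2221  0.0269] top [ 0.431  -0.2219] sc [ 0.4319 -0.2214]
ink -y-x [ 0.4374 -0.3356  0.0243] top [ 0.4378 -0.3364] sc [ 0.4396 -0.3315]
cover +y-x [ 0.5152 -0.2204  0.0341] top [ 0.5147 -0.2199] sc [ 0.5165 -0.2195]
cover -y-x [ 0.5197 -0.3294  0.0295] top [ 0.5199 -0.3303] sc [ 0.5231 -0.3227]
jar top [ 0.4162 -0.1386  0.0631] top [ 0.4168 -0.1394] sc [ 0.4137 -0.1398]
cup [0.414  0.1265]
yellow corner far-left [ 0.3515 -0.2064]
yellow far-right [ 0.3661 -0.3492]
brushL [0.5266 0.3405]
brushR [0.53   0.2002]
```

Estimates: drawer front centre (0.514, 0.001), yaw about 2°, about 72 mm open. Ridge face (0.540, -0.275), yaw about 2.7°, about 83 mm open. I'll shut the gripper and go to the drawer first.

```bash
python3 -m crank '[[[0.49,-0.97,0,0,0,0.18],[0.49,-0.97,0,0,0,0.18],[0.49,-0.97,0,0,0,0.18],[0.49,-0.97,0,0,0,0.18],[0.49,-0.97,0,0,0,0.18],[0.49,-0.97,0,0,0,0.18],[0.49,-0.97,0,0,0,0.18],[0.49,-0.97,0,0,0,0.18],[0.49,-0.97,0,0,0,0.18],[0.49,-0.97,0,0,0,0.18],[0.49,-0.97,0,0,0,0.18],[0.49,-0.97,0,0,0,0.18],[0.49,-0.97,0,0,0,0.18],[0.49,-0.97,0,0,0,0.18],[0.49,-0.97,0,0,0,0.18],[0.49,-0.97,0,0,0,0.18],[0.49,-0.97,0,0,0,0.18],[0.49,-0.97,0,0,0,0.18],[0.49,-0.97,0,0,0,0.18],[0.49,-0.97,0,0,0,0.18]]]' 0 20
```

```text
time: 1.77
ee_pos: [0.4123, 0.1167, 0.25]
tcp_rot: [-180.0, -0.0, -178.3]
wrist_force: [0.1, 0.4, -0.7]
opening: -0.0004
grasp_force: 0.0
```

```bash
python3 -m crank '[[[0.41,-0.83,0,0,0,0],[0.41,-0.83,0,0,0,0],[0.41,-0.83,0,0,0,0],[0.41,-0.83,0,0,0,0],[0.41,-0.83,0,0,0,0],[0.41,-0.83,0,0,0,0],[0.41,-0.83,0,0,0,0],[0,0,-0.92,0,0,0],[0,0,-0.92,0,0,0],[0,0,-0.92,0,0,0],[0,0,-0.92,0,0,0],[0,0,-0.92,0,0,0],[0,0,-0.92,0,0,0],[0,0,-0.92,0,0,0],[0,0,-0.92,0,0,0],[0,0,-0.92,0,0,0],[0,0,-0.92,0,0,0],[0,0,0,0,0,0],[0,0,0,0,0,0]]]'
```

```text
time: 3.35
ee_pos: [0.4688, 0.0016, 0.0657]
tcp_rot: [180.0, -0.1, -178.4]
wrist_force: [0.1, 1.0, 0.1]
opening: -0.0
grasp_force: 0.0
```

```bash
python3 -m crank '[[[0.4,0.01,0,0,0,0],[0.4,0.01,0,0,0,0],[0.4,0.01,0,0,0,0],[0.2,0.007,0,0,0,0],[0.2,0.007,0,0,0,0],[0.2,0.007,0,0,0,0],[0.2,0.007,0,0,0,0],[0.2,0.007,0,0,0,0],[0.2,0.007,0,0,0,0],[0.2,0.007,0,0,0,0],[0.2,0.007,0,0,0,0],[0.2,0.007,0,0,0,0],[0.2,0.007,0,0,0,0],[0.2,0.007,0,0,0,0],[0.2,0.007,0,0,0,0],[0.2,0.007,0,0,0,0],[0.2,0.007,0,0,0,0],[0.2,0.007,0,0,0,0]]]' && python3 -m crank '[[[0.15,0.005,0,0,0,0],[0.15,0.005,0,0,0,0],[0.15,0.005,0,0,0,0]]]'
```

```text
time: 4.85
ee_pos: [0.5539, 0.0043, 0.0662]
tcp_rot: [180.0, -0.0, -178.4]
wrist_force: [-1.2, 0.6, 0.7]
opening: -0.0002
grasp_force: 0.9
time: 5.1
ee_pos: [0.5627, 0.0046, 0.0662]
tcp_rot: [-180.0, -0.0, -178.4]
wrist_force: [-2.6, 0.8, 0.7]
opening: 0.0003
grasp_force: 0.9
```

Pushing as expected. Small steps to the stop next.

```bash
python3 -m crank '[[[0.1,0.003,0,0,0,0],[0.1,0.003,0,0,0,0],[0.1,0.003,0,0,0,0]]]' && python3 -m crank '[[[0.1,0.003,0,0,0,0],[0.1,0.003,0,0,0,0]]]'  && python3 -m crank '[[[0.1,0.003,0,0,0,0]]]'
```

```text
time: 5.35
ee_pos: [0.5686, 0.0047, 0.0662]
tcp_rot: [-180.0, -0.0, -178.4]
wrist_force: [-1.8, 1.1, -0.3]
opening: -0.0002
grasp_force: 0.8
time: 5.52
ee_pos: [0.5726, 0.0048, 0.0662]
tcp_rot: [-180.0, -0.0, -178.4]
wrist_force: [-1.6, 0.8, 0.1]
opening: 0.0001
grasp_force: 0.8
time: 5.6
ee_pos: [0.5747, 0.0049, 0.0663]
tcp_rot: [-180.0, -0.0, -178.4]
wrist_force: [-2.0, 1.3, -0.1]
opening: -0.0001
grasp_force: 0.8
```

```bash
python3 -m crank '[[[0.1,0.003,0,0,0,0]]]' && python3 -m crank '[[[0.1,0.003,0,0,0,0]]]'  && python3 -m crank '[[[0.1,0.003,0,0,0,0]]]'
```

```text
time: 5.68
ee_pos: [0.576, 0.005, 0.0662]
tcp_rot: [180.0, -0.1, -178.4]
wrist_force: [-16.5, 0.5, 11.6]
opening: -0.0002
grasp_force: 7.8
time: 5.77
ee_pos: [0.576, 0.005, 0.0662]
tcp_rot: [180.0, -0.3, -178.4]
wrist_force: [-27.5, -0.1, 15.6]
opening: 0.0002
grasp_force: 12.9
time: 5.85
ee_pos: [0.5761, 0.005, 0.0662]
tcp_rot: [180.0, -0.6, -178.4]
wrist_force: [-38.8, 0.8, 22.8]
opening: -0.0002
grasp_force: 18.5
```

At the stop: position is held and the force rises. Backing off, lifting and going over to the ink case.

```bash
python3 -m crank '[[[-0.3,0,0,0,0,0],[-0.6,-0.02,0,0,0,0],[-0.8,-0.02,0,0,0,0],[0,0,0.8,0,0,0],[0,0,0.9,0,0,0],[0,0,0.9,0,0,0],[0,0,0.9,0,0,0],[0,0,0.9,0,0,0],[0,0,0.9,0,0,0],[0,0,0.9,0,0,0],[0,0,0,0,0,0]]]' && python3 -m crank '[[[0.09,-0.93,0,0,0,0.01],[0.09,-0.93,0,0,0,0.01],[0.09,-0.93,0,0,0,0.01],[0.09,-0.93,0,0,0,0.01],[0.09,-0.93,0,0,0,0.01],[0.09,-0.93,0,0,0,0.01],[0.09,-0.93,0,0,0,0.01],[0.09,-0.93,0,0,0,0.01],[0.09,-0.93,0,0,0,0.01],[0.09,-0.93,0,0,0,0.01],[0.09,-0.93,0,0,0,0.01],[0.09,-0.93,0,0,0,0.01],[0.09,-0.93,0,0,0,0.01],[0.09,-0.93,0,0,0,0.01],[0.09,-0.93,0,0,0,0.01],[0,0,0,0,0,0]]]'
```

```text
time: 6.77
ee_pos: [0.548, 0.0041, 0.1942]
tcp_rot: [-180.0, 0.3, -178.4]
wrist_force: [1.1, 0.4, 0.2]
opening: -0.0001
grasp_force: 0.0
time: 8.1
ee_pos: [0.5734, -0.2777, 0.189]
tcp_rot: [-180.0, -0.0, -177.5]
wrist_force: [0.9, 0.2, -1.3]
opening: -0.0
grasp_force: 0.0
```

Run:
```python
from h import *
t=bot.camera("top")[:,:,::-1]; s=bot.camera("scene")[:,:,::-1]
f=lambda a,x,y,w,h,k:cv2.resize(a[y:y+h,x:x+w],None,fx=k,fy=k,interpolation=cv2.INTER_CUBIC)
cv2.imwrite("pics/c2.png",np.vstack([f(t,180,110,260,120,3)[:,:780],f(s,150,220,312,96,2.5)])[:600]); print(bot.get_obs()["ee_pos"])
```

```text
[ 0.57338126 -0.27525917  0.18943126]
```

View pics/c2.png

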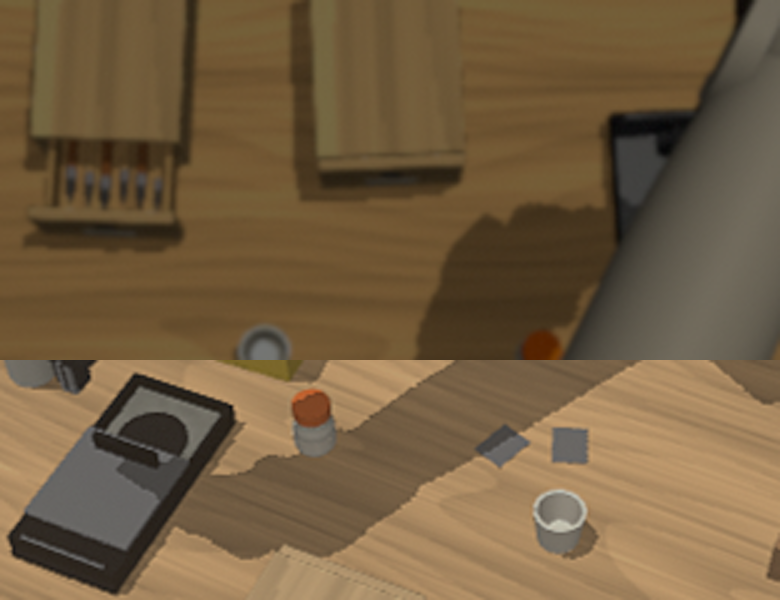

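The heads drawer is shut flush (crop 390,165) and the brush drawer is still open (105,215). The ink case hasn't moved. Lowering behind the ridge.

```bash
python3 -m crank '[[[0,0,-0.9,0,0,0],[0,0,-0.9,0,0,0],[0,0,-0.9,0,0,0],[0,0,-0.9,0,0,0],[0,0,-0.9,0,0,0],[0,0,-0.9,0,0,0],[0,0,-0.5,0,0,0],[0,0,-0.4,0,0,0],[0,0,0,0,0,0],[0,0,0,0,0,0]]]'
```

```text
time: 9.03
ee_pos: [0.5737, -0.2745, 0.0647]
tcp_rot: [-180.0, 0.0, -177.3]
wrist_force: [-0.3, 0.4, 0.6]
opening: -0.0003
grasp_force: 0.0
```

```bash
python3 -m crank '[[[0,0,-0.15,0,0,0],[-0.2,-0.01,0,0,0,0],[-0.2,-0.01,0,0,0,0],[-0.2,-0.01,0,0,0,0],[-0.15,-0.007,0,0,0,0],[-0.1,-0.005,0,0,0,0],[-0.1,-0.005,0,0,0,0],[-0.1,-0.005,0,0,0,0],[-0.1,-0.005,0,0,0,0],[-0.1,-0.005,0,0,0,0],[-0.1,-0.005,0,0,0,0]]]' && python3 -m crank '[[[-0.1,-0.005,0,0,0,0],[-0.1,-0.005,0,0,0,0],[-0.1,-0.005,0,0,0,0],[-0.1,-0.005,0,0,0,0],[-0.1,-0.005,0,0,0,0]]]'
python3 - <<'E'
from h import *
s=bot.camera("scene")[:,:,::-1]
f=lambda a,x,y,w,h,k:cv2.resize(a[y:y+h,x:x+w],None,fx=k,fy=k,interpolation=cv2.INTER_CUBIC)
cv2.imwrite("pics/c3.png",f(s,150,200,200,150,4))
E
```

```text
time: 9.95
ee_pos: [0.5465, -0.2761, 0.0614]
tcp_rot: [-180.0, 0.0, -177.3]
wrist_force: [0.7, -1.1, 0.9]
opening: -0.0001
grasp_force: 0.5
time: 10.37
ee_pos: [0.5363, -0.2766, 0.0613]
tcp_rot: [-180.0, 0.0, -177.4]
wrist_force: [0.9, 0.3, 0.0]
opening: -0.0001
grasp_force: 0.5
```

View pics/c3.png

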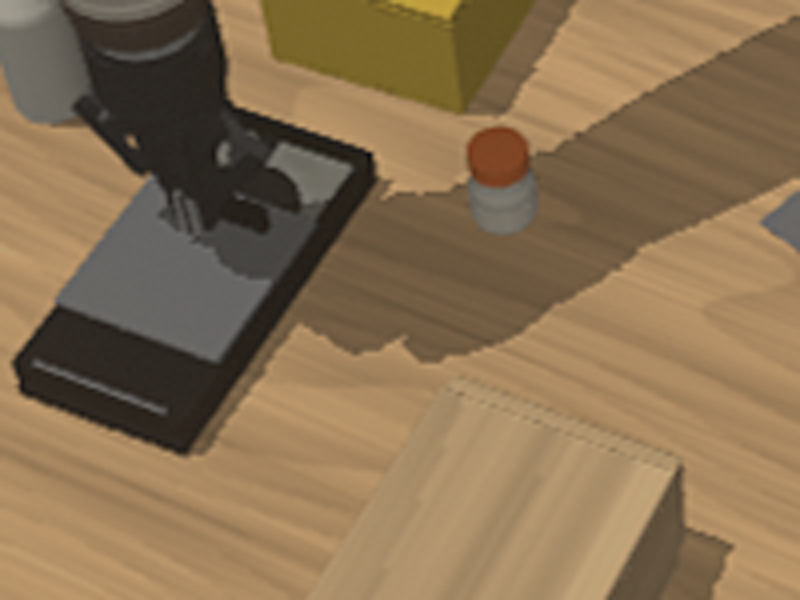

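The cover is sliding with its edge at crop (220,360), and the case corners (187,450) haven't moved. Continuing towards shut.

```bash
python3 -m crank '[[[-0.12,-0.006,0,0,0,0],[-0.12,-0.006,0,0,0,0],[-0.12,-0.006,0,0,0,0],[-0.12,-0.006,0,0,0,0],[-0.12,-0.006,0,0,0,0],[-0.12,-0.006,0,0,0,0],[-0.12,-0.006,0,0,0,0],[-0.12,-0.006,0,0,0,0],[-0.12,-0.006,0,0,0,0],[-0.12,-0.006,0,0,0,0],[-0.12,-0.006,0,0,0,0],[-0.12,-0.006,0,0,0,0],[-0.12,-0.006,0,0,0,0],[-0.12,-0.006,0,0,0,0],[-0.12,-0.006,0,0,0,0],[-0.12,-0.006,0,0,0,0],[-0.12,-0.006,0,0,0,0],[-0.12,-0.006,0,0,0,0],[-0.12,-0.006,0,0,0,0],[-0.12,-0.006,0,0,0,0]]]' && python3 -m crank '[[[-0.1,-0.005,0,0,0,0],[-0.1,-0.005,0,0,0,0],[-0.1,-0.005,0,0,0,0],[-0.05,-0.002,0,0,0,0]]]'
python3 - <<'E'
from h import *
s=bot.camera("scene")[:,:,::-1]; t=bot.camera("top")[:,:,::-1]
f=lambda a,x,y,w,h,k:cv2.resize(a[y:y+h,x:x+w],None,fx=k,fy=k,interpolation=cv2.INTER_CUBIC)
cv2.imwrite("pics/c4.png",np.hstack([f(s,145,215,100,110,4),f(t,370,135,80,110,4)]))
E
```

```text
time: 12.08
ee_pos: [0.4883, -0.279, 0.0613]
tcp_rot: [-180.0, -0.0, -177.4]
wrist_force: [1.7, -1.3, -0.5]
opening: 0.0
grasp_force: 0.5
time: 12.42
ee_pos: [0.4813, -0.2793, 0.0613]
tcp_rot: [180.0, -0.0, -177.4]
wrist_force: [1.1, -0.8, -0.5]
opening: 0.0002
grasp_force: 0.5
```

View pics/c4.png

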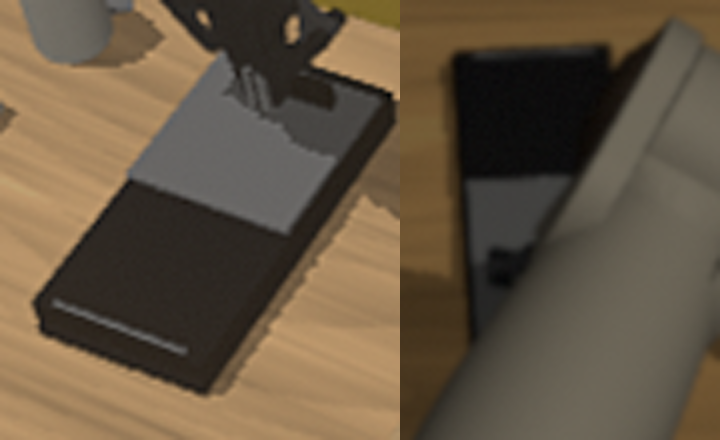

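The well is nearly covered and the case hasn't moved. About 10–13 mm remain by estimate, so I'll creep.

```bash
python3 - <<'E'
from h import *
print(plane(PS,(217,273.5),.036),plane(PT,(386.5,179.7),.036))
E
python3 -m crank '[[[-0.06,-0.003,0,0,0,0],[-0.06,-0.003,0,0,0,0],[-0.06,-0.003,0,0,0,0],[-0.06,-0.003,0,0,0,0],[-0.06,-0.003,0,0,0,0]]]' && python3 -m crank '[[[-0.05,-0.002,0,0,0,0]]]' && python3 -m crank '[[[-0.05,-0.002,0,0,0,0]]]'
```

```text
[ 0.56008443 -0.21231837] [ 0.55746226 -0.2188753 ]
time: 12.93
ee_pos: [0.4754, -0.2795, 0.0613]
tcp_rot: [180.0, -0.0, -177.3]
wrist_force: [1.1, 0.6, -0.8]
opening: 0.0003
grasp_force: 0.5
time: 13.02
ee_pos: [0.4744, -0.2796, 0.0612]
tcp_rot: [180.0, -0.0, -177.3]
wrist_force: [0.8, 0.4, -0.7]
opening: -0.0002
grasp_force: 0.5
time: 13.1
ee_pos: [0.4734, -0.2796, 0.0613]
tcp_rot: [180.0, 0.0, -177.4]
wrist_force: [1.4, 0.2, -0.4]
opening: -0.0
grasp_force: 0.5
```

```bash
python3 -m crank '[[[-0.05,-0.002,0,0,0,0],[-0.05,-0.002,0,0,0,0]]]' && python3 -m crank '[[[-0.03,-0.001,0,0,0,0]]]' && python3 -m crank '[[[-0.03,-0.001,0,0,0,0]]]' && python3 -m crank '[[[-0.03,-0.001,0,0,0,0]]]'
```

```text
time: 13.27
ee_pos: [0.4714, -0.2797, 0.0612]
tcp_rot: [180.0, -0.0, -177.4]
wrist_force: [1.1, 1.0, -0.7]
opening: 0.0
grasp_force: 0.5
time: 13.35
ee_pos: [0.4708, -0.2797, 0.0613]
tcp_rot: [180.0, -0.0, -177.4]
wrist_force: [0.9, -0.1, -0.3]
opening: 0.0003
grasp_force: 0.5
time: 13.43
ee_pos: [0.4702, -0.2798, 0.0613]
tcp_rot: [-180.0, 0.0, -177.4]
wrist_force: [1.6, 0.9, -0.7]
opening: 0.0004
grasp_force: 0.5
time: 13.52
ee_pos: [0.4696, -0.2798, 0.0613]
tcp_rot: [-180.0, -0.0, -177.4]
wrist_force: [1.0, 1.0, -0.7]
opening: 0.0005
grasp_force: 0.5
```

```bash
python3 -m crank '[[[-0.03,-0.001,0,0,0,0]]]' && python3 -m crank '[[[-0.03,-0.001,0,0,0,0]]]' && python3 -m crank '[[[-0.03,-0.001,0,0,0,0]]]'
```

```text
time: 13.6
ee_pos: [0.4692, -0.2798, 0.0613]
tcp_rot: [180.0, 0.0, -177.4]
wrist_force: [3.7, 0.5, -2.1]
opening: 0.0006
grasp_force: 1.8
time: 13.68
ee_pos: [0.4688, -0.2799, 0.0613]
tcp_rot: [-180.0, 0.0, -177.3]
wrist_force: [3.8, -0.3, -2.8]
opening: -0.0001
grasp_force: 1.8
time: 13.77
ee_pos: [0.4681, -0.2799, 0.0613]
tcp_rot: [-180.0, 0.0, -177.3]
wrist_force: [4.5, -0.1, -1.8]
opening: 0.0001
grasp_force: 1.8
```

The force stepped up at x = 0.469, so the cover is at its stop. The last readings suggest the case slid about 1 mm. Stopping and retracting.

```bash
python3 -m crank '[[[0.2,0.01,0,0,0,0],[0.5,0.02,0,0,0,0],[0.5,0.02,0,0,0,0],[0,0,0.7,0,0,0],[0,0,0.9,0,0,0],[0,0,0.9,0,0,0],[0,0,0.9,0,0,0],[0,0,0.9,0,0,0],[0,0,0.9,0,0,0],[0,0,0.9,0,0,0],[0,0,0.9,0,0,0],[0,0.9,0,0,0,0],[0,0.9,0,0,0,0],[0,0.9,0,0,0,0],[0,0.9,0,0,0,0],[0,0.9,0,0,0,0],[0,0.9,0,0,0,0],[0,0.9,0,0,0,0],[0,0.9,0,0,0,0],[0,0.9,0,0,0,0]]]' && python3 -m crank '[[[-0.2,0.9,0,0,0,0],[-0.2,0.9,0,0,0,0],[-0.2,0.9,0,0,0,0],[-0.2,0.9,0,0,0,0],[-0.2,0.9,0,0,0,0],[-0.2,0.9,0,0,0,0],[-0.2,0.9,0,0,0,0],[0,0,0,0,0,0],[0,0,0,0,0,0]]]'
python3 - <<'E'
from h import *
s=bot.camera("scene")[:,:,::-1]; t=bot.camera("top")[:,:,::-1]
f=lambda a,x,y,w,h,k:cv2.resize(a[y:y+h,x:x+w],None,fx=k,fy=k,interpolation=cv2.INTER_CUBIC)
cv2.imwrite("pics/c5.png",np.hstack([f(s,145,215,100,120,4),f(t,365,135,80,120,4)]))
E
```

```text
time: 15.43
ee_pos: [0.4926, -0.1158, 0.2014]
tcp_rot: [-180.0, 0.0, -177.3]
wrist_force: [0.6, 0.1, -0.3]
opening: -0.0
grasp_force: 0.0
time: 16.18
ee_pos: [0.4644, 0.01, 0.2015]
tcp_rot: [-180.0, 0.0, -177.2]
wrist_force: [0.6, -0.7, -0.0]
opening: 0.0002
grasp_force: 0.0
```

View pics/c5.png

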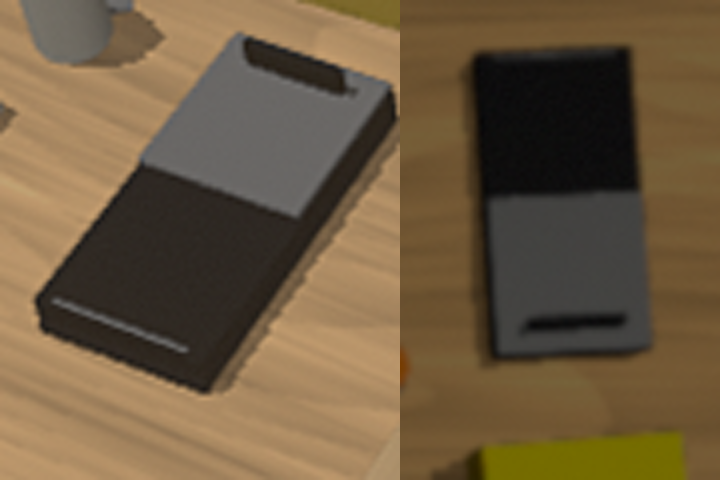

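The cover is flush with the front end of the case (crop right 575,350), the well is fully covered, and the case corners are where they were. The gripper is clear, so I'm handing in.

```bash
python3 -c "
from workcell import bot
print(bot.job_done())"
```

```text
the job is handed in; nothing more can be done
None
```

The heads drawer and the ink cover are both pushed fully shut and the job is handed in at about 16 s. The brush drawer was left open and untouched, and the ink case slid only about 1 mm when its cover reached the stop.

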